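Free the power unit from its hold-down cradle

TASK

A power unit sits locked in the grey metal cradle on the bench under a long hinged hold-down bar. Take the bar by its black nose and swing it up until it stands about upright, then slide the freed power unit straight out of the cradle's open end, flat along the bench, and leave it lying in line right in front of the cradle, completely out of it, with the bar still up. Leave the other power unit where it lies.

Things in the scene. Friction and masses are not known exactly. Their poses are not given: they have to be found in the camera images.
- cradle: Grey metal cradle fixed to the bench; yaw within 0.3 rad of 0. Origin on the bench in mid-bay, z up. Open end at its -y (robot's right), hinge block 30 mm high at y 67..103 mm. Two rails 8 mm high (inner faces x = +-28, outer +-38 mm) end at y = -40 mm; bare bench between. A fixed hood (z 33..37 mm) with cheeks covers y = 26..70 mm, x within 38: the part can only slide out along -y.
- hold_bar (a joint): Angle of the hold-down bar: 0 = down on the unit (locked), 1.57 = upright, stop at 1.9 rad. The hinge pin lies along the cradle's x at y = 82, z = 47 mm of its frame; the nose rises and swings back towards the cradle's +y. Stiff hinge: the bar stays where it is left; about 1.5 N at the nose moves it.
- bar_nose (a point): Centre of the black nose at the bar's free end, 172 mm from the hinge pin (x 0, y -90, z 47 mm in the cradle's frame when down). 14 mm wide across the bar (cradle x), as is the steel bar; 46 mm long, 18 mm high; its sides are free to pinch from above, and it turns between the fingers along the arc. A steel tongue 25 mm behind it hangs to z = 16 mm before the unit's front and locks it in.
- unit_mid (a point): Centre (15 mm up) of the box of the power unit in the cradle: pale plastic, 50 mm wide (x), 108 long (y), 30 high, 0.2 to 0.45 kg, with a 10 mm thick stub 10 mm long at its +y end (back). Starts on the bench at x 0, y -5 mm of the cradle's frame, axes parallel to it. Front half is free above the rails to grip across its width. Fully out after about 105 mm of travel along the cradle's -y.
- spare_mid (a point): Centre (half-way up) of another power unit of the same kind, lying loose on the bench to the right of the cradle. Not to be touched.

How it is judged:
On the way:
1. the bar is swung up (over 1.2 rad) while the power unit is still in its place in the cradle (within 20 mm) (value of joint hold_bar above 1.2 rad and distance of unit_mid from where it was at the start of the episode below 0.02 m), for 0.2 s.
At the end, for the whole second after the job is handed in: The bar stands at over 1.2 rad; the power unit lies flat and still on the bench in front of the cradle's open end, its centre 95 to 240 mm from the cradle's origin along the cradle's -y and within 40 mm of its middle line, parallel to it within 0.3 rad (value of joint hold_bar above 1.2 rad and y of unit_mid in the frame of cradle between -0.24 and -0.095 m and x of unit_mid in the frame of cradle between -0.04 and 0.04 m and angle between the y axis of unit_mid and the y axis of cradle, either way round below 0.3 rad and angle between unit_mid's own z axis and vertical below 0.1 rad and height (world z) of unit_mid below 0.025 m and linear speed of unit below 0.02 m/s); the robot touches nothing.
It fails at once if the power unit is lifted (over 30 mm) instead of slid along the bench (height (world z) of unit_mid above 0.045 m).
It fails at once if the other power unit is moved by over 20 mm (distance of spare_mid from where it was at the start of the episode above 0.02 m).
It also fails if it takes over 48 s, if anything falls off the work surface, if the arm or the gripper's body presses on something with over 40 N, if the wrist force passes 120 N, or if a joint passes its speed limit or range.

ROBOT

A 6-joint arm with a two-finger parallel gripper is mounted at the origin on a cart in front of the work surface, level with it; the furniture and walls round the work are solid. World frame = base frame: x ahead of the robot, y to its left, z up, the work surface at z = 0. Lengths are in m, angles in rad, forces in N, time in s.
With the tool pointing down it reaches from about 0.275 to 0.775 m from the base axis. Payload 14.6 kg.
Tool frame: the origin (TCP) lies between the finger pads; the fingertips stand 25 mm ahead of it and the grasp point (between the pads) lies 6 mm ahead of it; z points along the fingers, y is the line along which they close (so a half turn about z gives the same grasp; the last joint's range is limited). The gripper opens to 85 mm and grips with 20 to 120 N. Pads are 22 mm wide; open, the fingers measure 114 mm over their backs; the gripper's body (76 mm by 85 mm) begins 54 mm behind the grasp point. The pads swing forward as they close: fully open they stand 13 mm farther back than shut.
Start: joints at [1.13, 0.263, -0.048, 1.259, 0, 1.415], TCP at [0.148, 0.504, 0.256] pointing down, gripper open.
Joint ranges: [-2.65, 2.65], [-0.89, 1.7], [-1.18, 1.37], [-2.13, 2.11], [-1.35, 1.29], [-3.14, 3.14]. Speed limits (rad/s): [1.89, 1.89, 2.57, 2.79, 3.14, 3.14].

INTERFACE

Orientations are given as a 3x3 rotation matrix whose columns are the frame's x, y, z axes.
In Python, from workcell import arm gives the robot as it stands.
- The arm moves only by the shell command python3 -m creep 'ROWS' [FORCE]. ROWS is JSON, one flat list of numbers, 7 for each row, row after row: the shift along the world's x, y, z each as a share of 100 mm, from -1 to 1, then the turn, a rotation vector about the world's x, y, z each as a share of 90 degrees, from -1 to 1, then the closure in counts, from 0 (fully open) to 255 (shut). A call has 1 to 10 rows; each row is the pose to reach, as a shift and turn from the pose commanded when the call began; what a row does not reach only later rows make up. A row lasts 1/8 s, in which the tool goes at most 62.5 mm and 10.7 degrees, less where a joint would pass 70% of its speed; a pose out of reach is approached as far as the arm can. A call with a number of a shift or a turn outside -1 to 1 is refused whole. A call with a gripper value outside its range is refused whole. The fingers move at their own pace and stop on an object; FORCE is the grip in N (left out, the last holds). Time passes only in rows, so rows that repeat a pose let the fingers close. It gives the time, the measured TCP pose, the force, the opening and the grip force at its end, in the units of the state.
- arm.read_state(): the state, without advancing time (a new reading comes with each control period).
- arm.snapshot(name): name is "side" or "top"; returns a dict with "frame" (384x512x3 uint8, red, green, blue), "intrinsics" (3x3 intrinsics, pixels), "R" (3x3) and "t" (3): a world point X has camera coordinates R X + t. Camera axes: x right, y down, z forward; pixel columns grow to the right and rows downward; lengths in m; the calibration is good to about 2 mm. A picture is of the moment at which its call begins. There is no depth.
- arm.job_done(): hands the job in; it is judged then, once.
Trained networks look in the newest picture that a camera, given by its name, has taken for a name from the list of things; names that differ only in an ending like _2 or _b are one class to them, and where a whole thing is asked for, a point or a joint stands for the part that bears it (a point fixed in the world has none). Each returns a list of dicts, best first, with "conf" (0 to 1); they miss things now and then, are a little off and sometimes report something else, mostly with a low value. They report only what shows in the picture. A call takes as long as a camera call.
- arm.recognise(camera, target): "centre" ([column, row] in pixels, amid what is visible of it).
- arm.masks_of(camera, target): "mask" (384x512 bool, what is visible of it) and "centre" ([column, row] in pixels, amid what is visible of it).
The state is a dict: "time_s": time; "q": joint angles; "joint_vel": joint speeds; "tau": joint torques, N m; "tool_pos": TCP position; "eef_rot": TCP orientation; "force": force on the tool from outside, world axes, zero at the start; "torque": the same for the moment, N m; "width": opening from 0.0 (shut) to 1.0 (fully open); "grasp_force": force on a finger pad.
Only numpy, scipy, OpenCV 4.12 (cv2) and the standard library are available. Lean on these libraries where they do the work, as an engineer would, in place of code of your own. Each camera call takes 0.05 s, during which the arm holds its last target. There are 200 camera calls.

## Working session

There is one attempt and no reset: what is moved stays moved. The work goes in short steps, Python scripts to look and compute and a shell command to move; the robot and the scene stay as the last step left them, time stands still between calls to the robot, and variables do not carry over. Pictures are saved under pics/ and viewed, at most 10 in all, crops included, and the job is handed in when it is done.

```bash
mkdir -p pics; ls; cat > h.py <<'E'
import numpy as np,cv2
from workcell import arm
def snap(c,n=None):
    s=arm.snapshot(c)
    if n: cv2.imwrite('pics/'+n,s['frame'][:,:,::-1])
    return s
def ray(s,p):
    d=np.linalg.inv(s['intrinsics'])@[p[0],p[1],1]; R=np.array(s['R'])
    return -R.T@np.array(s['t']), R.T@d
def atz(s,p,z):
    c,d=ray(s,p); return c+d*(z-c[2])/d[2]
def proj(s,X):
    x=np.array(s['intrinsics'])@(np.array(s['R'])@X+np.array(s['t'])); return x[:2]/x[2]
E
python3 - <<'E'
from h import *
np.set_printoptions(precision=4,suppress=True)
z={'cradle':.02,'bar_nose':.047,'unit_mid':.03,'spare_mid':.03,'hold_bar':.047}
S=[]
for c in('top','side'):
    s=snap(c,c+'1.png');S.append(s['frame'])
    print(c,ray(s,(256,192)))
    for n in z:
        for r in arm.masks_of(c,n)[:3]:
            m=r['mask'];print(n,round(r['conf'],2),r['centre'],m.sum(),atz(s,r['centre'],z[n]), cv2.minAreaRect(np.argwhere(m)[:,::-1].astype(np.float32)))
        for r in arm.recognise(c,n)[:2]: print('  rec',n,round(r['conf'],2),r['centre'],atz(s,r['centre'],z[n]))
print(arm.read_state())
cv2.imwrite('pics/both.png',cv2.resize(np.hstack(S)[:,:,::-1],(800,300)))
E
```

```text
pics
top (array([ 0.422 , -0.2926,  0.9197]), array([ 0.055 , -0.022 , -0.9984]))
cradle 0.94 [186.4, 180.7] 2205 [ 0.4948 -0.1583  0.02  ] ((208.5, 186.5), (49.0, 97.0), 90.0)
  rec cradle 0.98 [182.4, 179.5] [ 0.4974 -0.1494  0.02  ]
  rec cradle 0.68 [215.7, 180.0] [ 0.4971 -0.223   0.02  ]
bar_nose 0.61 [210.2, 179.3] 712 [ 0.4962 -0.2133  0.047 ] ((210.99208068847656, 178.4376220703125), (8.439507484436035, 94.88858032226562), 82.77568817138672)
bar_nose 0.5 [212.8, 184.9] 672 [ 0.4843 -0.2191  0.047 ] ((213.60235595703125, 179.3702850341797), (22.959304809570312, 42.47179412841797), 83.2901611328125)
  rec bar_nose 0.61 [212.3, 176.5] [ 0.5023 -0.2177  0.047 ]
unit_mid 0.69 [212.0, 184.2] 664 [ 0.487  -0.2159  0.03  ] ((213.8833465576172, 179.09571838378906), (23.514732360839844, 42.7424201965332), 82.64761352539062)
  rec unit_mid 0.9 [210.7, 183.3] [ 0.4889 -0.213   0.03  ]
spare_mid 0.88 [335.1, 194.9] 1102 [ 0.4667 -0.4851  0.03  ] ((338.7091064453125, 194.62387084960938), (22.291900634765625, 53.38624572753906), 79.4608154296875)
  rec spare_mid 0.75 [336.4, 196.2] [ 0.463
[... 1277 characters left out ...]
933 -0.2536  0.047 ] ((248.75001525878906, 187.75), (62.93250274658203, 14.142135620117188), 45.0)
  rec hold_bar 0.9 [255.0, 189.8] [ 0.5013 -0.2486  0.047 ]
{'time_s': 1.1, 'q': array([ 1.1297,  0.2631, -0.0483,  1.2594, -0.    ,  1.4155]), 'joint_vel': array([-0.0007,  0.0004,  0.0003, -0.0004,  0.0011,  0.0002]), 'tau': array([ -0.008 , -63.744 ,  38.4769,   0.001 ,  -0.0004,  -0.    ]), 'tool_pos': array([0.148 , 0.5037, 0.2563]), 'eef_rot': array([[-0.9594,  0.282 ,  0.    ],
       [ 0.282 ,  0.9594,  0.    ],
       [-0.    ,  0.    , -1.    ]]), 'force': array([-0.2574,  0.2388,  0.6772]), 'torque': array([-0.0406,  0.0466,  0.0171]), 'grasp_force': 0.0, 'width': 1.0050459432736227}
```

View pics/top1.png

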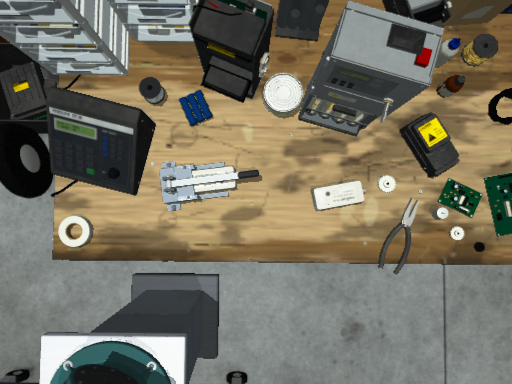

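View pics/side1.png

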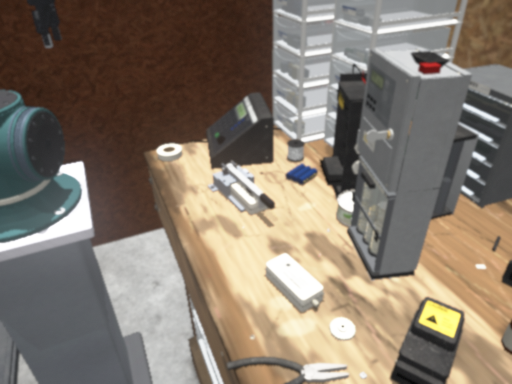

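```bash
python3 - <<'E'
from h import *
np.set_printoptions(precision=4,suppress=True)
res={}
for c,box in(('top',(232,166,266,186)),('side',(248,184,280,214))):
    s=snap(c);f=s['frame']
    x0,y0,x1,y1=box
    g=f[y0:y1,x0:x1].max(2)<75
    n,l,st,ce=cv2.connectedComponentsWithStats(g.astype(np.uint8))
    i=1+np.argmax(st[1:,4]);p=ce[i]+[x0,y0];res[c]=(s,p)
    print(c,p,st[i],atz(s,p,.05))
    for t in('hold_bar','bar_nose'):
        for r in arm.masks_of(c,t)[:2]:
            m=np.argwhere(r['mask'])[:,::-1]; W=np.array([atz(s,q,.053) for q in m])
            u,S,v=np.linalg.svd(W[:,:2]-W[:,:2].mean(0),full_matrices=False)
            d=v[0]*np.sign(v[0][1]); a=(W[:,:2]-W[:,:2].mean(0))@d
            print(t,r['conf'],W.mean(0),'yaw',np.arctan2(-d[0],d[1]),a.min(),a.max(),S/np.sqrt(len(m)))
A=[];b=[]
for s,p in res.values():
    c,d=ray(s,p);d/=np.linalg.norm(d);P=np.eye(3)-np.outer(d,d);A.append(P);b.append(P@c)
print('tri',np.linalg.lstsq(np.vstack(A),np.hstack(b),rcond=None)[:2])
a=cv2.resize(res['top'][0]['frame'][150:220,150:270],None,fx=6,fy=6,interpolation=2)
cv2.imwrite('pics/crop.png',a[:,:,::-1])
E
```

```text
top [248.2174 173.942 ] [  6   4  21   9 138] [ 0.5084 -0.2947  0.05  ]
hold_bar 0.56 [ 0.4972 -0.2165  0.053 ] yaw 0.13935244895149976 -0.10038994695782787 0.09969687735778358 [0.057  0.0045]
bar_nose 0.94 [ 0.498  -0.2195  0.053 ] yaw 0.13738737666933243 -0.09682392941887999 0.10246404502031514 [0.0567 0.0043]
side [266.541  201.6885] [13 12 12 11 61] [ 0.5036 -0.3046  0.05  ]
hold_bar 0.83 [ 0.4941 -0.2484  0.053 ] yaw 0.10675587467764328 -0.08641005452958297 0.12267824549288793 [0.0573 0.0068]
bar_nose 0.57 [ 0.4943 -0.2481  0.053 ] yaw 0.09635944962828555 -0.08962656192638399 0.1268248498221574 [0.0586 0.0081]
tri (array([ 0.5088, -0.2945,  0.042 ]), array([0.]))
```

View pics/crop.png

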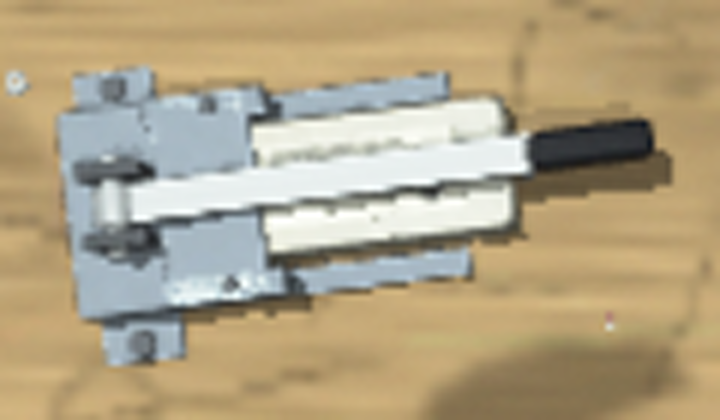

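```bash
python3 -m creep '[0.45,-1,0.3,0,0,-0.15,0, 0.45,-1,0.3,0,0,-0.15,0, 0.45,-1,0.3,0,0,-0.15,0]' 40
python3 -m creep '[0.45,-1,0,0,0,-0.15,0, 0.45,-1,0,0,0,-0.15,0, 0.45,-1,0,0,0,-0.15,0]'
python3 -m creep '[0.45,-1,0,0,0,-0.15,0, 0.45,-1,0,0,0,-0.15,0, 0.45,-1,0,0,0,-0.15,0]'
python3 -m creep '[0.45,-1,0,0,0,-0.15,0, 0.45,-1,0,0,0,-0.15,0, 0.45,-1,0,0,0,-0.15,0]'
```

```text
time_s: 1.78
tool_pos: [0.194, 0.402, 0.2875]
eef_rot: [[-0.865, 0.501, 0.001], [0.501, 0.865, 0.001], [-0.001, 0.002, -1.0]]
force: [0.0, 1.0, -0.7]
width: 1.001
grasp_force: 0.0
time_s: 2.15
tool_pos: [0.2387, 0.3023, 0.2863]
eef_rot: [[-0.725, 0.689, 0.0], [0.689, 0.725, 0.0], [-0.0, 0.0, -1.0]]
force: [0.3, 0.6, -0.2]
width: 1.0
grasp_force: 0.0
time_s: 2.52
tool_pos: [0.2842, 0.2026, 0.2863]
eef_rot: [[-0.543, 0.84, 0.0], [0.84, 0.543, 0.0], [-0.0, 0.0, -1.0]]
force: [-0.5, 0.7, 0.3]
width: 1.0
grasp_force: 0.0
time_s: 2.9
tool_pos: [0.3295, 0.1024, 0.2861]
eef_rot: [[-0.332, 0.943, -0.0], [0.943, 0.332, -0.0], [-0.0, -0.0, -1.0]]
force: [1.0, 0.5, 0.1]
width: 1.002
grasp_force: 0.0
```

```bash
python3 - <<'E'
from h import *
np.set_printoptions(precision=4,suppress=True)
s=snap('top')
for n,p,z in(('hinge',(168.8,183.3),.052),('railR',(150+448/6,150+83/6),.008),('railL',(150+472/6,150+262/6),.008),('nosetip',(150+653/6,150+143/6),.05),('unitfrontR',(150+507/6,150+105/6),.03),('unitfrontL',(150+516/6,150+225/6),.03)): print(n,atz(s,p,z))
E
```

```text
hinge [ 0.4862 -0.1257  0.052 ]
railR [ 0.5347 -0.2416  0.008 ]
railL [ 0.4678 -0.2516  0.008 ]
nosetip [ 0.5089 -0.3174  0.05  ]
unitfrontR [ 0.5242 -0.2645  0.03  ]
unitfrontL [ 0.4804 -0.2684  0.03  ]
```

```bash
python3 -m creep '[0.45,-1,0,0,0,-0.128,0, 0.45,-1,0,0,0,-0.128,0, 0.45,-1,0,0,0,-0.128,0]'
python3 -m creep '[0.45,-1,0,0,0,0,0, 0.45,-1,0,0,0,0,0, 0.45,-1,0,0,0,0,0]'
python3 -m creep '[0.45,-1,0,0,0,0,0, 0.45,-1,0,0,0,0,0, 0.45,-1,0,0,0,0,0]'
python3 -m creep '[0.43,-0.96,-0.7,0,0,0,60, 0.43,-0.96,-0.7,0,0,0,60, 0.43,-0.96,-0.7,0,0,0,60]'
```

```text
time_s: 3.32
tool_pos: [0.3743, 0.0036, 0.2859]
eef_rot: [[-0.141, 0.99, -0.0], [0.99, 0.141, 0.0], [0.0, -0.0, -1.0]]
force: [0.4, 0.1, -0.0]
width: 0.996
grasp_force: 0.0
time_s: 3.7
tool_pos: [0.4194, -0.096, 0.2857]
eef_rot: [[-0.142, 0.99, -0.001], [0.99, 0.142, 0.001], [0.001, -0.0, -1.0]]
force: [-0.0, 0.9, -0.6]
width: 1.008
grasp_force: 0.0
time_s: 4.08
tool_pos: [0.4645, -0.1957, 0.2855]
eef_rot: [[-0.142, 0.99, -0.001], [0.99, 0.142, 0.001], [0.001, -0.001, -1.0]]
force: [0.0, 0.4, 0.7]
width: 1.0
grasp_force: 0.0
time_s: 4.45
tool_pos: [0.5068, -0.2909, 0.2134]
eef_rot: [[-0.142, 0.99, -0.003], [0.99, 0.142, 0.003], [0.003, -0.003, -1.0]]
force: [-0.4, 0.7, 0.1]
width: 0.764
grasp_force: 0.0
```

```bash
python3 - <<'E'
from h import *
np.set_printoptions(precision=4,suppress=True)
s=snap('side');t=snap('top');st=arm.read_state();print(st['tool_pos'],st['eef_rot'],st['width'])
print(proj(s,np.array([.508,-.294,.047])),proj(t,np.array([.508,-.294,.047])))
a=np.hstack([cv2.resize(x['frame'][r:r+150,c:c+150],(400,400),interpolation=2) for x,r,c in((s,90,190),(t,100,170))])
cv2.imwrite('pics/c3.png',a[:,:,::-1])
E
```

```text
[ 0.5065 -0.2897  0.2163] [[-0.1433  0.9897 -0.0008]
 [ 0.9897  0.1433  0.0011]
 [ 0.0012 -0.0006 -1.    ]] 0.7669365023403428
[266.3144 199.717 ] [247.8953 174.2684]
```

View pics/c3.png

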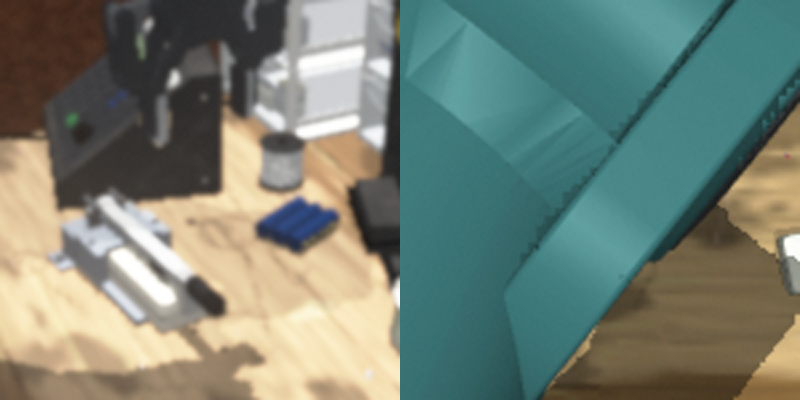

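```bash
python3 -m creep '[0.01,-0.04,-1,0,0,0,60, 0.01,-0.04,-1,0,0,0,60, 0.01,-0.04,-1,0,0,0,60]' 30
python3 -m creep '[0,0,-0.6,0,0,0,60, 0,0,-0.6,0,0,0,60, 0,0,-0.6,0,0,0,255, 0,0,-0.6,0,0,0,255, 0,0,-0.6,0,0,0,255, 0,0,-0.6,0,0,0,255, 0,0,-0.6,0,0,0,255, 0,0,-0.6,0,0,0,255]'
python3 - <<'E'
from h import *
s=snap('side')
cv2.imwrite('pics/c4.png',cv2.resize(s['frame'][90:240,170:370],(800,600),interpolation=2)[:,:,::-1])
E
```

```text
time_s: 4.92
tool_pos: [0.5064, -0.2935, 0.1158]
eef_rot: [[-0.143, 0.99, -0.002], [0.99, 0.143, 0.002], [0.002, -0.002, -1.0]]
force: [0.0, -0.5, 0.6]
width: 0.762
grasp_force: 0.0
time_s: 5.92
tool_pos: [0.5084, -0.2967, 0.058]
eef_rot: [[-0.141, 0.99, 0.003], [0.99, 0.141, -0.001], [-0.002, 0.003, -1.0]]
force: [3.6, 2.8, 8.5]
width: 0.155
grasp_force: 33.0
```

View pics/c4.png

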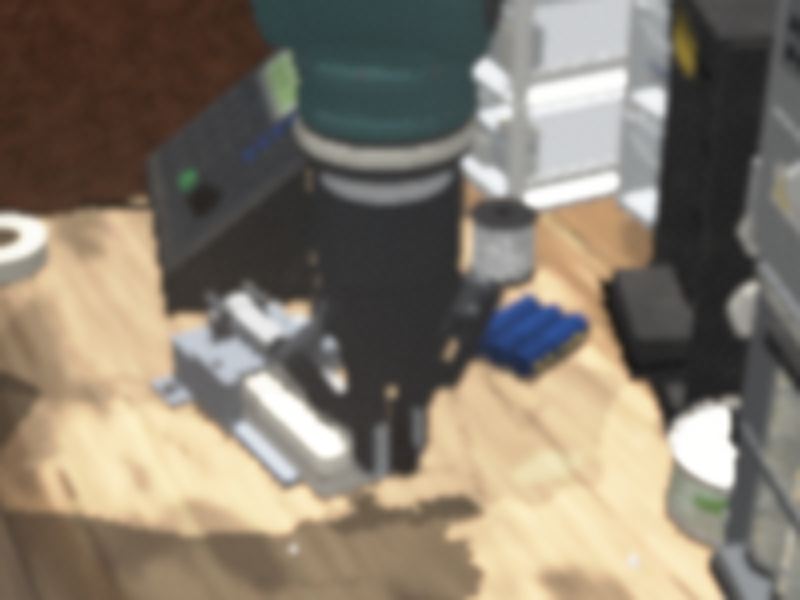

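```bash
python3 -m creep '[0,0.01,0.17,0,0,0,255, -0.01,0.04,0.34,0,0,0,255, -0.01,0.09,0.51,0,0,0,255, -0.02,0.16,0.67,0,0,0,255, -0.03,0.23,0.83,0,0,0,255, -0.05,0.33,0.97,0,0,0,255, -0.05,0.33,0.97,0,0,0,255]' 40
python3 - <<'E'
from h import *
s=snap('side')
cv2.imwrite('pics/c5.png',cv2.resize(s['frame'][60:240,170:350],(500,500),interpolation=2)[:,:,::-1])
E
```

```text
time_s: 6.85
tool_pos: [0.5036, -0.2631, 0.1553]
eef_rot: [[-0.142, 0.99, 0.004], [0.99, 0.142, -0.001], [-0.002, 0.004, -1.0]]
force: [9.0, 0.4, 0.2]
width: 0.156
grasp_force: 40.3
```

View pics/c5.png

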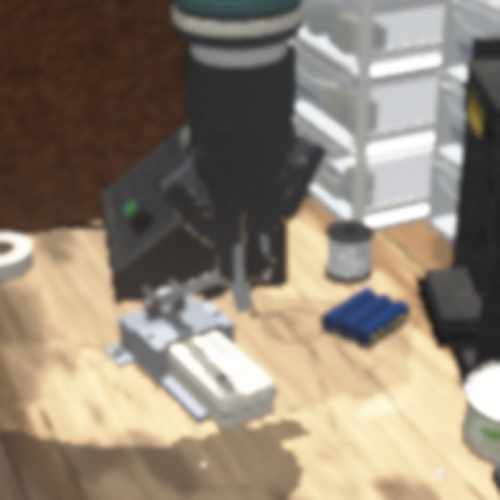

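```bash
python3 -m creep '[0,0.11,0.14,0,0,0,255, -0.01,0.23,0.26,0,0,0,255, -0.03,0.36,0.37,0,0,0,255, -0.05,0.5,0.47,0,0,0,255, -0.07,0.65,0.55,0,0,0,255, -0.09,0.81,0.61,0,0,0,255, -0.12,0.98,0.66,0,0,0,255]'
python3 -m creep '[-0.02,0.17,0.03,0,0,0,255, -0.05,0.34,0.05,0,0,0,255, -0.05,0.34,0.05,0,0,0,255, -0.05,0.34,0.05,0,0,0,255]'
python3 - <<'E'
from h import *
s=snap('side')
cv2.imwrite('pics/c6.png',cv2.resize(s['frame'][60:240,170:350],(500,500),interpolation=2)[:,:,::-1])
E
```

```text
time_s: 7.78
tool_pos: [0.4899, -0.1645, 0.2199]
eef_rot: [[-0.141, 0.99, 0.0], [0.99, 0.141, -0.001], [-0.001, 0.0, -1.0]]
force: [2.2, -2.5, -6.6]
width: 0.158
grasp_force: 44.8
time_s: 8.28
tool_pos: [0.4852, -0.1306, 0.2244]
eef_rot: [[-0.142, 0.99, 0.0], [0.99, 0.142, 0.001], [0.001, 0.001, -1.0]]
force: [2.4, 2.7, -0.8]
width: 0.153
grasp_force: 46.6
```

View pics/c6.png

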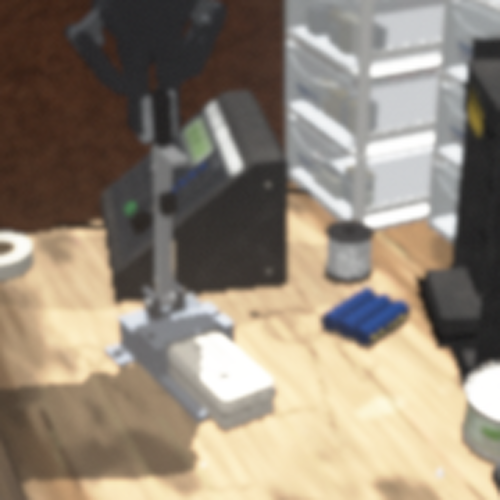

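```bash
python3 -m creep '[0,0,0,0,0,0,120, 0,0,0,0,0,0,0, 0,0,0,0,0,0,0, 0,0,0,0,0,0,0]'
python3 -m creep '[0,0,0.3,0,0,0,0, 0,0,0.7,0,0,0,0, 0,0,1,0,0,0,0]'
python3 -m creep '[0.08,-0.6,0,0,0,0,0, 0.15,-1,0,0,0,0,0, 0.15,-1,0,0,0,0,0]'
python3 -m creep '[0.02,-0.23,-0.5,0,0,0,0, 0.02,-0.23,-1,0,0,0,0, 0.02,-0.23,-1,0,0,0,0]'
python3 - <<'E'
from h import *
st=arm.read_state();print(st['tool_pos'],np.array([.5022,-.2535,.036])-st['tool_pos'])
s=snap('side')
print(arm.recognise('side','unit_mid')[:2])
cv2.imwrite('pics/c7.png',cv2.resize(s['frame'][60:240,170:350],(500,500),interpolation=2)[:,:,::-1])
E
```

```text
time_s: 8.82
tool_pos: [0.485, -0.1314, 0.2243]
eef_rot: [[-0.141, 0.99, -0.0], [0.99, 0.141, -0.0], [-0.0, -0.0, -1.0]]
force: [0.8, 0.0, -0.2]
width: 0.982
grasp_force: 0.0
time_s: 9.2
tool_pos: [0.485, -0.1313, 0.3258]
eef_rot: [[-0.141, 0.99, 0.001], [0.99, 0.141, -0.0], [-0.001, 0.001, -1.0]]
force: [-0.2, 0.5, -0.6]
width: 1.004
grasp_force: 0.0
time_s: 9.57
tool_pos: [0.5002, -0.2336, 0.3235]
eef_rot: [[-0.138, 0.99, -0.001], [0.99, 0.138, 0.0], [0.0, -0.001, -1.0]]
force: [0.0, 0.3, -1.1]
width: 0.998
grasp_force: 0.0
time_s: 9.95
tool_pos: [0.5004, -0.2527, 0.222]
eef_rot: [[-0.141, 0.99, -0.005], [0.99, 0.141, 0.004], [0.004, -0.004, -1.0]]
force: [-0.1, 0.4, 1.0]
width: 0.996
grasp_force: 0.0
[ 0.50040332 -0.25265723  0.22196223] [ 0.00179668 -0.00084277 -0.18596223]
[{'centre': [248.8, 195.4], 'conf': 0.61}]
```

View pics/c7.png

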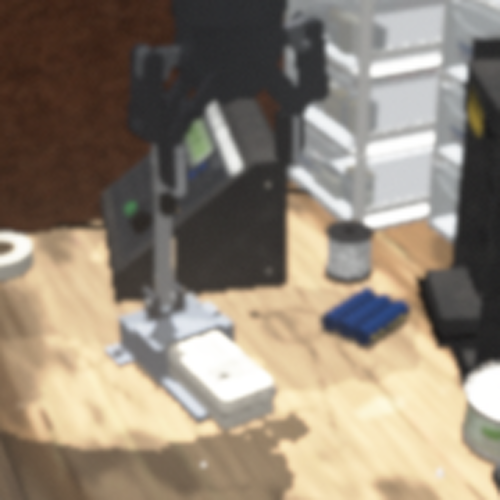

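```bash
python3 -m creep '[0.02,-0.01,-0.5,0,0,0,0, 0.02,-0.01,-0.95,0,0,0,0, 0.02,-0.01,-0.95,0,0,0,0]' 40
python3 -m creep '[0,0,-0.4,0,0,0,0, 0,0,-0.75,0,0,0,0, 0,0,-0.9,0,0,0,0, 0,0,-0.9,0,0,0,0]'
python3 -c "
from h import *
st=arm.read_state();print(st['tool_pos'],st['force'])"
```

```text
time_s: 10.42
tool_pos: [0.5039, -0.2548, 0.1294]
eef_rot: [[-0.141, 0.99, -0.001], [0.99, 0.141, 0.001], [0.001, -0.001, -1.0]]
force: [-0.5, -0.5, 0.5]
width: 0.993
grasp_force: 0.0
time_s: 10.92
tool_pos: [0.5048, -0.2558, 0.0406]
eef_rot: [[-0.141, 0.99, 0.001], [0.99, 0.141, -0.001], [-0.001, 0.001, -1.0]]
force: [-0.4, 0.5, 0.1]
width: 0.998
grasp_force: 0.0
[ 0.5048204  -0.25575887  0.04064659] [-0.35258664  0.46630394  0.09889769]
```

```bash
python3 -m creep '[-0.02,0,-0.04,0,0,0,0, -0.02,0,-0.04,0,0,0,255, -0.02,0,-0.04,0,0,0,255, -0.02,0,-0.04,0,0,0,255, -0.02,0,-0.04,0,0,0,255, -0.02,0,-0.04,0,0,0,255]' 40
```

```text
time_s: 11.68
tool_pos: [0.5024, -0.2555, 0.0361]
eef_rot: [[-0.141, 0.99, 0.001], [0.99, 0.141, -0.001], [-0.001, 0.001, -1.0]]
force: [-1.1, 1.1, 7.5]
width: 0.579
grasp_force: 40.9
```

```bash
python3 -m creep '[0.02,-0.12,0,0,0,0,255, 0.05,-0.35,0,0,0,0,255, 0.08,-0.58,0,0,0,0,255, 0.11,-0.8,0,0,0,0,255, 0.14,-0.99,0,0,0,0,255]'
python3 -m creep '[0.03,-0.2,0,0,0,0,255, 0.05,-0.35,0,0,0,0,255, 0.05,-0.35,0,0,0,0,255, 0.05,-0.35,0,0,0,0,255]'
python3 - <<'E'
from h import *
s=snap('side')
cv2.imwrite('pics/c8.png',cv2.resize(s['frame'][60:260,170:370],(500,500),interpolation=2)[:,:,::-1])
E
```

```text
time_s: 12.3
tool_pos: [0.5161, -0.3537, 0.0361]
eef_rot: [[-0.142, 0.99, 0.001], [0.99, 0.142, 0.002], [0.002, 0.001, -1.0]]
force: [-1.8, 11.7, 14.9]
width: 0.573
grasp_force: 41.4
time_s: 12.8
tool_pos: [0.5215, -0.3905, 0.0361]
eef_rot: [[-0.141, 0.99, 0.001], [0.99, 0.141, -0.002], [-0.002, 0.001, -1.0]]
force: [-0.8, -6.0, 5.2]
width: 0.574
grasp_force: 40.9
```

View pics/c8.png

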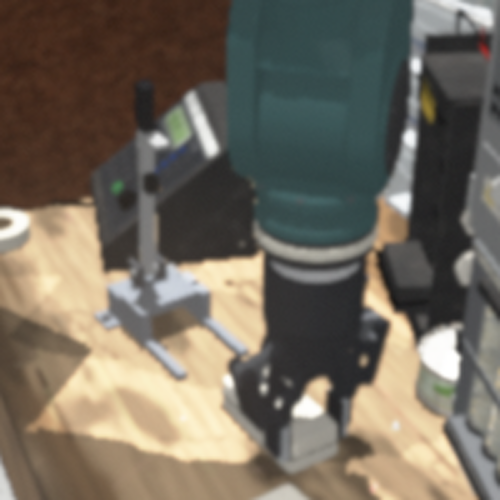

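```bash
python3 -m creep '[0,0,0,0,0,0,120, 0,0,0,0,0,0,0, 0,0,0,0,0,0,0, 0,0,0,0,0,0,0]'
python3 -m creep '[0,0,0.2,0,0,0,0, 0,0,0.6,0,0,0,0, 0,0,1,0,0,0,0, 0,0,1,0,0,0,0]'
python3 -m creep '[0,0,0.5,0,0,0,0, 0,0,1,0,0,0,0, 0,0,1,0,0,0,0]'
python3 - <<'E'
from h import *
s=snap('side')
print(arm.recognise('side','unit_mid')[:2])
O=np.array([.4956,-.206,0]);u=np.array([-.1376,.9905,0])
for r in arm.masks_of('side','unit_mid')[:3]:
    p=atz(s,r['centre'],.02)-O;print(r['conf'],r['centre'],p@u,p[:2]@[.9905,.1376])
print(arm.read_state()['force'])
cv2.imwrite('pics/c9.png',cv2.resize(s['frame'][60:330,150:420],(540,540),interpolation=2)[:,:,::-1])
E
```

```text
time_s: 13.35
tool_pos: [0.5209, -0.389, 0.0351]
eef_rot: [[-0.141, 0.99, -0.0], [0.99, 0.141, 0.0], [0.001, -0.0, -1.0]]
force: [-0.4, -1.0, 0.7]
width: 0.997
grasp_force: 0.0
time_s: 13.85
tool_pos: [0.522, -0.3901, 0.1381]
eef_rot: [[-0.141, 0.99, 0.003], [0.99, 0.141, -0.003], [-0.004, 0.003, -1.0]]
force: [0.9, 0.4, 0.8]
width: 0.997
grasp_force: 0.0
time_s: 14.22
tool_pos: [0.5219, -0.39, 0.238]
eef_rot: [[-0.141, 0.99, 0.003], [0.99, 0.141, -0.003], [-0.004, 0.003, -1.0]]
force: [-0.3, -0.1, -1.2]
width: 0.999
grasp_force: 0.0
[{'centre': [281.7, 226.1], 'conf': 0.62}]
0.86 [283.3, 225.8] -0.1541345902571956 -0.00034448164214485297
[ 0.57416473 -0.13700016  0.20931352]
```

View pics/c9.png

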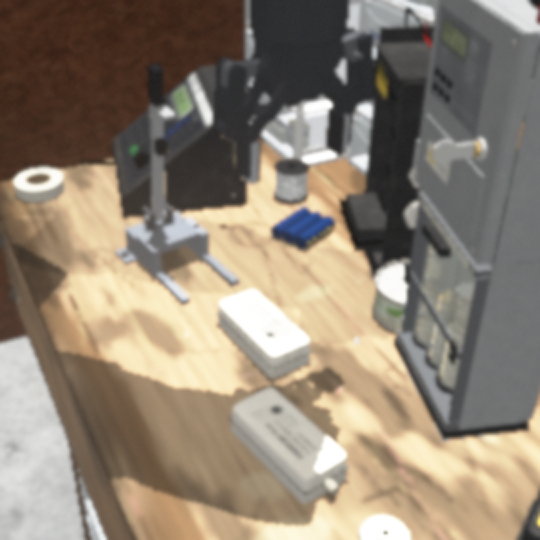

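The picture shows the unit at (265,333), in line in front of the cradle and out of it. The bar stands upright at (157,150), the spare is untouched, and the gripper is clear.

```bash
python3 -c "
from workcell import arm
print(arm.job_done())"
```

```text
the job is handed in; nothing more can be done
None
```

The job is handed in, with no verdict returned: the bar stands upright, the power unit lies about 140–155 mm out from the cradle's origin, in line with it, and the other power unit was not touched.

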